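Set and lock the slicer gauge

TASK

With your fingertips, push the slicer's gauge plate by its blue tab until it is fully home against the dark end stop, then run the red wing nut down clockwise (seen from above), stroke by stroke on its wings, until it is fully home and stops turning. Push the wings, do not pinch the nut or lean down on it, leave the gauge home, and leave the spare brass cap, the shaker and the tub where they are, without lifting them.

Things in the scene. Friction and masses are not known exactly. Their poses are not given: they have to be found in the camera images.
- slicer: Bench food slicer, fixed: aluminium base 230 mm (x) by 360 mm (y, from -200 to 160 mm), deck 70 mm above the table; at its left end (y 160 to 270 mm) a white motor housing 130 mm high. Origin on the table surface straight below the wing nut's axis; z up, x away from the robot, y to the left (yaw varies).
- gauge (a joint): Slide of the gauge plate along the slicer's +y, in m: 0 = home, against the end stop; negative = the gap left (starts 30 to 55 mm short). Stays where left; takes about 2.5 N. Plate 5 mm thick, top 75 mm above the table, with an upright blue tab 58 mm (x) by 6 mm at its right end, 75 to 109 mm above the table.
- tab (a point): Centre of the outer (-y, right-hand) face of the gauge's blue tab, 92 mm above the table: push here towards the slicer's +y. At home it lies 102 mm to the right (-y) of the nut's axis.
- endstop (a point): Centre of the right-hand (-y) face of the dark end stop block fixed on the slicer's deck, which is 70 mm wide (x), 20 mm thick (y), its top 96 mm above the table. The left edge of the gauge plate must meet this face.
- wingnut (a joint): Turn of the red wing nut, rad: 0 = fully home (hard stop), negative = still to turn (starts 0.8 to 1.3 turns short); grows clockwise from above. Upright axis. At 0 the wings lie along the slicer's y. Sinks 4 mm a turn. Stays where left; friction 0.05 N m.
- wing (a point): Point inside one of the nut's two flat wings, 36 mm from the axis, half-way up; the other is opposite (180 degrees). Each is 8 mm thick and 24 mm tall and reaches from the 20 mm hub to 40 mm from the axis; 84 to 108 mm above the table at home, up to 5 mm higher at the start.
- stud (a point): Point on the axis of the wing nut, fixed to the slicer, 95 mm above the table.
- keeper (a point): Rounded free end of a fixed steel keeper rod 8 mm thick, over the nut: on the slicer's x axis, 10 mm beyond the nut's axis, 122 mm above the table (its top 126 mm). It runs level along +x to a post at x = 66 mm. Fingers down among the wings cannot pass it, so the nut cannot be turned by going round and round: stroke on the -x side, lift, return; keep wide gripper parts off the rod.
- cap: Bystander: loose spare brass knurled cap, 30 mm across, 20 mm high, standing on the slicer's deck between the plate and the robot; origin at the centre of its underside.
- shaker: Bystander: loose amber spice jar with steel cap, 48 mm across, 105 mm high, on the table; origin at the centre of its underside.
- tub: Bystander: loose white round food tub, 84 mm across, 75 mm high, on the table; origin at the centre of its underside.

How it is judged:
By the outcome, as a careful person would: the job done as asked, in the order asked, and still so for the second after the job is handed in, with the robot touching nothing.
It also fails if it takes over 64 s, if anything falls off the work surface, if the arm or the gripper's body presses on something with over 40 N, if the wrist force passes 120 N, or if a joint passes its speed limit or range.

ROBOT

A 6-joint arm with a two-finger parallel gripper is mounted at the origin on the work surface. World frame = base frame: x ahead of the robot, y to its left, z up, the work surface at z = 0. Lengths are in m, angles in degrees, forces in N, time in s.
With the tool pointing down it reaches from about 0.35 to 0.875 m from the base axis. Payload 4.2 kg.
Tool frame: the origin (TCP) lies at the very end of the fingers, on their centre line; the grasp point (between the pads) lies 19 mm behind it; z points along the fingers, x is the direction in which the jaws open and shut, and the axes are right-handed (so a half turn about z gives the same grasp; the last joint's range is limited). The gripper opens to 87 mm and grips with 3 to 60 N. Pads are 19 mm wide; open, the fingers measure 117 mm over their backs; the gripper's body (75 mm by 190 mm) begins 51 mm behind the grasp point.
Start: joints at [88.155, 22.042, 0.453, 0, -68.411, -14.817], TCP at [0.179, 0.599, 0.223] pointing down, gripper open.
Joint ranges: [-179.83, 179.83], [-69.29, 118.12], [-61.27, 80.66], [-181.25, 117.63], [-171.15, -9.14], [-177.46, 177.46]. Speed limits (degrees/s): [159.86, 159.86, 180, 180, 180, 180].

INTERFACE

Orientations are given as a 3x3 rotation matrix whose columns are the frame's x, y, z axes.
In Python, from station import r gives the robot as it stands.
- The arm moves only by the shell command python3 -m jog 'ROWS' [OPENING]. ROWS is JSON, a list of rows, each a list of 2 entries, a list of its own where there are three numbers: the shift along the tool's x, y, z in m, then the turn, a rotation vector about the tool's x, y, z in units of 5 degrees (1.0 is 5 degrees). A call has exactly 10 rows; each row is the pose to reach, as a shift and turn from the pose commanded when the call began, along the tool's axes at that moment; what a row does not reach only later rows make up. A row lasts 1/12 s, in which the tool goes at most 41.7 mm and 7.16 degrees, less where a joint would pass 70% of its speed; a pose out of reach is approached as far as the arm can. A call with a gripper value outside its range is refused whole. OPENING is the finger opening in m, from 0 to 0.087, set as the call begins (- or left out, the last holds). The fingers move at their own pace and stop on an object; the grip force is fixed at half the most. Time passes only in rows, so rows that repeat a pose let the fingers close, or fill a call up. It gives the time, the measured TCP pose, the force and the opening at its end, in the units of the state.
- r.sense(): the state, without advancing time (a new reading comes with each control period).
- r.capture(name): name is "scene" or "top" or "wrist"; returns (picture, depth): 420x560x3 uint8, blue, green, red; 420x560 float32, m along the optical axis (not along the pixel's ray), 0 where there is no reading.
- r.calibration(name): a dict with "fx", "fy", "cx", "cy" (pixels), "k1" (the pictures are not rectified: a ray, as slopes to the right and down, at radius r is drawn at 1 + k1 r^2 times it, then the intrinsics apply), "R" (3x3) and "t" (3): a world point X has camera coordinates R X + t; the wrist camera has in their place "tool_from_camera" (4x4, takes a point from camera to tool coordinates, whose origin is the TCP and whose axes are the tool frame's). Camera axes: x right, y down, z forward; pixel columns grow to the right and rows downward; lengths in m; the calibration is good to about 2 mm. A picture is of the moment at which its call begins: read the wrist's pose just before it. calibration takes no time and is no camera call.
- r.finish_job(): hands the job in, once; it reports no verdict.
Trained networks look in the newest picture that a camera, given by its name, has taken for a name from the list of things; names that differ only in an ending like _2 or _b are one class to them, and where a whole thing is asked for, a point or a joint stands for the part that bears it (a point fixed in the world has none). Each returns a list of dicts, best first, with "confidence" (0 to 1); they miss things now and then, are a little off and sometimes report something else, mostly with a low value. They report only what shows in the picture. A call takes as long as a camera call.
- r.cut_out(query, camera): "region" (420x560 bool, what is visible of it) and "uv" ([column, row] in pixels, amid what is visible of it).
The state is a dict: "time_s": time; "joints": joint angles; "joint_velocities": joint speeds; "effort": joint torques, N m; "tcp_pos": TCP position; "ee_rot": TCP orientation; "wrist_force": force on the tool from outside, world axes, zero at the start; "moment": the same for the moment, N m; "gripper_width": opening from 0.0 (shut) to 1.0 (fully open).
Only numpy, scipy, OpenCV 4.12 (cv2) and the standard library are available. Lean on these libraries where they do the work, as an engineer would, in place of code of your own. Each camera call takes 0.05 s, during which the arm holds its last target.

## Working session

There is one attempt and no reset: what is moved stays moved. The work goes in short steps, Python scripts to look and compute and a shell command to move; the robot and the scene stay as the last step left them, time stands still between calls to the robot, and variables do not carry over. Pictures are saved under pics/ and viewed, and the job is handed in when it is done.

```bash
ls; mkdir -p pics; python3 - <<'E'
from station import r
import cv2,numpy as np
s=r.sense();print(s)
for n in ("scene","top","wrist"):
    p,d=r.capture(n); cv2.imwrite(f"pics/{n}0.png",p); np.save(f"pics/{n}0.npy",d); print(n,r.calibration(n))
E
```

```text
pics
{'time_s': 0.0, 'joints': array([ 8.81541035e+01,  2.20897084e+01,  3.80794177e-01, -3.11152995e-02,
       -6.84099546e+01, -1.48180031e+01]), 'joint_velocities': array([-0.04104756, -0.0298746 , -0.03348699,  0.00663798, -0.07953703,
        0.07804476]), 'effort': array([ 3.93911714e-04, -3.90666890e+01,  1.87399203e+01,  4.21960384e+00,
        1.09789014e-02, -1.90121209e-04]), 'tcp_pos': array([0.17900683, 0.59819539, 0.22147211]), 'ee_rot': array([[-2.86948290e-01, -9.57945903e-01, -5.71526946e-04],
       [-9.57943695e-01,  2.86948856e-01, -2.05725727e-03],
       [ 2.13474017e-03, -4.28358196e-05, -9.99997721e-01]]), 'wrist_force': array([ 0.85731384, -0.044935  , -0.76631031]), 'moment': array([0.02967918, 0.01931869, 0.01588906]), 'gripper_width': 1.0001758103615437}
scene {'fx': 459.58431447333226, 'fy': 459.58431447333226, 'cx': 280.9691745554871, 'cy': 207.3040978693104, 'k1': -0.007551172032450684, 'R': array([[ 0.7899305 ,  0.61307244, -0.01232832],
       [ 0.36371827, -0.48464001, -0.79550806],
       [-0.49367887,  0.62391204, -0.60581758]]), 't': array([-0.46
[... 172 characters left out ...]
R': array([[ 0.03008868, -0.9992649 , -0.02375576],
       [-0.98268681, -0.02522594, -0.18354911],
       [ 0.18281492,  0.02886722, -0.98272345]]), 't': array([-0.02979145,  0.63123561,  0.82203606])}
wrist {'fx': 368.0863484394609, 'fy': 368.0863484394609, 'cx': 279.5302153117112, 'cy': 211.97138504186842, 'k1': -0.09074768656043501, 'tool_from_camera': array([[ 9.99999605e-01, -8.50964170e-04, -2.56620694e-04,
        -4.80907698e-04],
       [ 8.88776187e-04,  9.54630707e-01,  2.97790905e-01,
        -8.38710770e-02],
       [-8.43139633e-06, -2.97791016e-01,  9.54631086e-01,
        -1.61499493e-01],
       [ 0.00000000e+00,  0.00000000e+00,  0.00000000e+00,
         1.00000000e+00]])}
```

View pics/scene0.png

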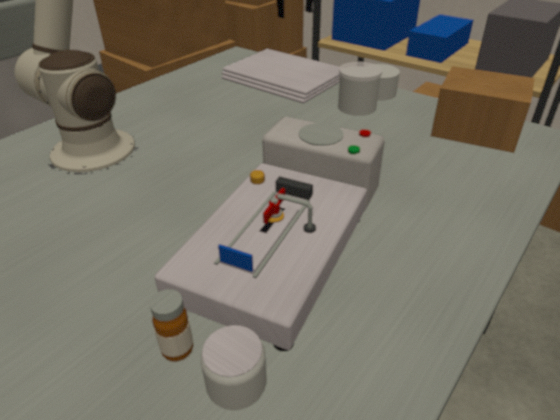

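View pics/top0.png

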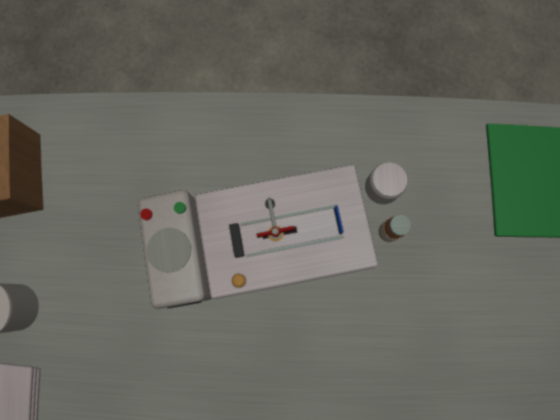

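```bash
cat > h.py <<'E'
from station import r
import cv2,numpy as np
def cam(n):
    c=r.calibration(n)
    if n=="wrist":
        s=r.sense();T=np.eye(4);T[:3,:3]=s["ee_rot"];T[:3,3]=s["tcp_pos"]
        M=T@c["tool_from_camera"]
    else:
        M=np.eye(4);M[:3,:3]=c["R"].T;M[:3,3]=-c["R"].T@c["t"]
    return c,M
def unproj(n,d):
    c,M=cam(n)
    v,u=np.mgrid[0:420,0:560].astype(float)
    xd=(u-c["cx"])/c["fx"];yd=(v-c["cy"])/c["fy"]
    x,y=xd.copy(),yd.copy()
    for _ in range(20):
        f=1+c["k1"]*(x*x+y*y);x=xd/f;y=yd/f
    P=np.stack([x*d,y*d,d],-1)
    return P@M[:3,:3].T+M[:3,3]
def proj(n,X):
    c,M=cam(n);p=(np.asarray(X)-M[:3,3])@M[:3,:3]
    x=p[...,0]/p[...,2];y=p[...,1]/p[...,2];f=1+c["k1"]*(x*x+y*y)
    return np.stack([c["fx"]*x*f+c["cx"],c["fy"]*y*f+c["cy"]],-1)
E
python3 - <<'E'
from h import *
for n in ("top","scene"):
    d=np.load(f"pics/{n}0.npy");P=unproj(n,d)
    for q in ("gauge","tab","endstop","wingnut","wing","stud","keeper","cap","shaker","tub","slicer"):
        for o in r.cut_out(q,n)[:2]:
            m=o["region"]&(d>0);X=P[m]
            print(n,q,round(o["confidence"],2),np.round(o["uv"]),m.sum(),np.round(np.median(X,0),3) if len(X) else "", np.round(np.percentile(X,[3,97],0),3).tolist() if len(X) else "")
            np.save(f"pics/m_{n}_{q}.npy",m)if o is r else 0
E
```

```text
top gauge 0.65 [306. 231.] 1821 [ 0.6   -0.077  0.075] [[0.56, -0.141, 0.072], [0.634, 0.02, 0.107]]
top tab 0.65 [306. 228.] 1950 [ 0.599 -0.077  0.075] [[0.56, -0.143, 0.072], [0.634, 0.02, 0.108]]
top tab 0.59 [276. 234.] 250 [ 0.582 -0.011  0.109] [[0.574, -0.046, 0.074], [0.595, 0.024, 0.114]]
top endstop 0.91 [254. 238.] 24211 [0.577 0.032 0.072] [[0.453, -0.193, 0.067], [0.707, 0.237, 0.134]]
top endstop 0.57 [305. 229.] 1954 [ 0.6   -0.077  0.075] [[0.561, -0.143, 0.072], [0.634, 0.02, 0.108]]
top wingnut 0.56 [278. 235.] 224 [ 0.583 -0.017  0.109] [[0.574, -0.045, 0.076], [0.599, 0.02, 0.114]]
top wing 0.66 [276. 233.] 236 [ 0.582 -0.013  0.109] [[0.574, -0.047, 0.077], [0.595, 0.023, 0.114]]
top stud 0.57 [254. 234.] 23898 [0.577 0.032 0.072] [[0.454, -0.192, 0.067], [0.705, 0.237, 0.134]]
top keeper 0.98 [257. 235.] 24017 [0.577 0.032 0.072] [[0.453, -0.192, 0.067], [0.706, 0.237, 0.134]]
top cap 0.63 [239. 279.] 160 [0.485 0.06  0.089] [[0.473, 0.047, 0.07], [0.497, 0.075, 0.092]]
top cap 0.33 [256. 237.] 24148 [0.577 0.032 0.072] [[0.453, -0.193, 0.067], [0.706, 0.237, 0
[... 956 characters left out ...]
 297 [ 0.594 -0.024  0.102] [[0.58, -0.051, 0.085], [0.598, 0.019, 0.112]]
scene stud 0.86 [283. 234.] 29223 [ 0.617 -0.043  0.07 ] [[0.472, -0.213, 0.025], [0.732, 0.223, 0.132]]
scene keeper 0.74 [283. 236.] 28750 [ 0.618 -0.045  0.07 ] [[0.475, -0.212, 0.03], [0.732, 0.219, 0.132]]
scene cap 0.66 [259. 175.] 199 [0.491 0.054 0.086] [[0.476, 0.046, 0.071], [0.499, 0.07, 0.091]]
scene shaker 0.61 [175. 326.] 2329 [ 0.622 -0.277  0.075] [[0.593, -0.293, 0.007], [0.631, -0.252, 0.106]]
scene tub 0.59 [234. 367.] 4494 [ 0.727 -0.27   0.073] [[0.683, -0.298, 0.008], [0.753, -0.227, 0.076]]
scene slicer 0.62 [280. 233.] 28739 [ 0.618 -0.045  0.07 ] [[0.476, -0.212, 0.029], [0.732, 0.219, 0.132]]
```

```bash
python3 - <<'E'
from h import *
for n in ("top","scene"):
    d=np.load(f"pics/{n}0.npy");P=unproj(n,d);I=cv2.imread(f"pics/{n}0.png").astype(int)
    b,g,rr=I[...,0],I[...,1],I[...,2]
    box=(P[...,0]>.4)&(P[...,0]<.78)&(abs(P[...,1])<.32)&(d>0)
    sl=box&(P[...,2]>.06)&(P[...,2]<.15)&(P[...,1]>-.212)
    deck=sl&(P[...,2]<.078)
    # exclude tub/shaker by connected comp
    k,lab=cv2.connectedComponents(sl.astype(np.uint8)); 
    cnt=np.bincount(lab.ravel());cnt[0]=0;L=lab==cnt.argmax()
    R=cv2.minAreaRect(P[L][:,:2].astype(np.float32)*1000);print(n,"slicer rect",R)
    blue=box&(b>rr+60)&(b>g+30)&(P[...,2]>.07)
    X=P[blue];print(" blue",len(X),np.percentile(X,[2,50,98],0).round(4).tolist(),cv2.minAreaRect(X[:,:2].astype(np.float32)*1000))
    red=box&(rr>g+60)&(rr>b+60)&(P[...,2]>.08)&(P[...,2]<.12)&(P[...,1]<.08)&(P[...,1]>-.1)
    X=P[red];print(" red",len(X),np.percentile(X,[2,50,98],0).round(4).tolist(),cv2.minAreaRect(X[:,:2].astype(np.float32)*1000))
    dark=box&(I.max(-1)<50)&(P[...,2]>.085)&(P[...,2]<.105)&(P[...,1]<.12)
    X=P[dark];print(" dark",len(X),X.mean(0),cv2.minAreaRect(X[:,:2].astype(np.float32)*1000) if len(X)>4 else'')
    kp=box&(P[...,2]>.118)&(P[...,2]<.135)&(P[...,1]<.1)
    X=P[kp];print(" keeper",len(X),cv2.minAreaRect(X[:,:2].astype(np.float32)*1000) if len(X)>4 else'', cv2.fitLine(X[:,:2].astype(np.float32),2,0,.01,.01).ravel() if len(X)>4 else '')
    u=I[150:320,130:430] if n=="top" else I[100:300,150:400]
    cv2.imwrite(f"pics/z_{n}.png",cv2.resize(np.clip(u*1.5,0,255).astype(np.uint8),None,fx=2.6,fy=2.6,interpolation=2))
E
```

```text
top slicer rect ((582.3682861328125, 23.061782836914062), (233.48516845703125, 471.6195983886719), 12.788019180297852)
 blue 41 [[0.5907, -0.1469, 0.106], [0.6138, -0.1422, 0.1088], [0.6369, -0.1363, 0.1121]] ((614.12646484375, -141.31637573242188), (50.35247802734375, 4.018177509307861), 13.490751266479492)
 red 80 [[0.5764, -0.0479, 0.1067], [0.5855, -0.0189, 0.1115], [0.5944, 0.0202, 0.1142]] ((583.1563110351562, -14.346839904785156), (10.184125900268555, 72.58847045898438), 13.127179145812988)
 dark 238 [0.5669495  0.06482404 0.096009  ] ((563.8244018554688, 17.971477508544922), (126.80299377441406, 62.5111083984375), 86.1295394897461)
 keeper 117 ((621.9606323242188, -3.3887157440185547), (62.07347106933594, 7.560468673706055), 12.91157341003418) [ 0.9743376   0.22509174  0.621101   -0.00364329]
scene slicer rect ((584.0311279296875, 20.712921142578125), (230.23377990722656, 469.6293640136719), 12.56903076171875)
 blue 462 [[0.5936, -0.1506, 0.0814], [0.618, -0.1447, 0.0971], [0.6421, -0.1387, 0.1096]] ((617.1124267578125, -143.8815460205078), (53.44330978393555, 6.1728596687316895), 12.212860107421875)
 red 206 [[0.5751, -0.0501, 0.0911], [0.5934, -0.0238, 0.1056], [0.5984, 0.0236, 0.1125]] ((580.277587890625, 4.808197021484375), (16.2579288482666, 115.5344009399414), 21.997699737548828)
 dark 165 [0.57549337 0.06036851 0.09075891] ((573.1822509765625, 59.941951751708984), (65.34977722167969, 13.413164138793945), 20.62596893310547)
 keeper 168 ((623.4692993164062, -5.675558090209961), (61.302040100097656, 9.647209167480469), 14.580628395080566) [ 0.9751943   0.22135063  0.62436247 -0.00631077]
```

```bash
python3 -m jog --help 2>&1 | head -20
```

```text
invalid input: not JSON, or not a number
```

```bash
python3 -m jog '[[[0.03,-0.03,0],[0,0,0.6]],[[0.06,-0.06,0],[0,0,1.2]],[[0.09,-0.09,0],[0,0,1.8]],[[0.12,-0.12,0],[0,0,2.4]],[[0.15,-0.15,0],[0,0,3]],[[0.18,-0.18,0],[0,0,3.6]],[[0.21,-0.21,0],[0,0,4.2]],[[0.24,-0.24,0],[0,0,4.8]],[[0.27,-0.27,0],[0,0,5.4]],[[0.29,-0.29,0],[0,0,6]]]' 0
cat >> h.py <<'E'
YAW=12.8;O=np.array([.586,-.0125])
def ax(yaw=None):
    a=np.radians(YAW if yaw is None else yaw);return np.array([np.cos(a),np.sin(a)]),np.array([-np.sin(a),np.cos(a)])
def plan(xs,ys,z,psi):
    """from measured pose to slicer point (xs,ys m), z, tool-x heading psi deg relative to slicer x; prints shift and turn"""
    s=r.sense();X,Y=ax();p=O+xs*X+ys*Y
    d=np.array([p[0],p[1],z])-s["tcp_pos"];R=s["ee_rot"]
    a=np.radians(YAW+psi);Rt=np.array([[np.cos(a),np.sin(a),0],[np.sin(a),-np.cos(a),0],[0,0,-1]])
    rv=cv2.Rodrigues(R.T@Rt)[0].ravel()
    print("shift",(R.T@d).round(4),"turn",(np.degrees(rv)/5).round(2))
def where():
    s=r.sense();X,Y=ax();q=s["tcp_pos"][:2]-O;R=s["ee_rot"]
    print("t",round(s["time_s"],2),"slicer xy",(q@X).round(4),(q@Y).round(4),"z",s["tcp_pos"][2].round(4),"psi",round(np.degrees(np.arctan2(R[1,0],R[0,0]))-YAW,1),"tilt",R[:2,2].round(3),"F",s["wrist_force"].round(2),"j",s["joints"].round(0))
E
python3 -c "
from h import *
where();plan(0,-.175,.22,180)"
```

```text
time_s: 2.08
tcp_pos: [0.3744, 0.2354, 0.223]
ee_rot: [[-0.729, -0.684, 0.001], [-0.684, 0.729, 0.001], [-0.001, 0.0, -1.0]]
wrist_force: [0.4, 0.2, -0.6]
gripper_width: 0.327
t 2.08 slicer xy -0.1515 0.2886 z 0.223 psi -149.6 tilt [0.001 0.001] F [ 0.36  0.22 -0.64] j [ 53.   4. -24.   0. -62. -10.]
shift [ 0.1038 -0.4766  0.0029] turn [0.   0.01 6.08]
```

```bash
python3 -m jog '[[[0.01,-0.04,0],[0,0,0.6]],[[0.02,-0.08,0],[0,0,1.2]],[[0.03,-0.12,0],[0,0,1.8]],[[0.035,-0.16,0],[0,0,2.4]],[[0.045,-0.2,0],[0,0,3]],[[0.055,-0.24,0],[0,0,3.6]],[[0.06,-0.28,0],[0,0,4.2]],[[0.07,-0.32,0],[0,0,4.8]],[[0.08,-0.36,0],[0,0,5.4]],[[0.09,-0.4,0],[0,0,6.1]]]' 0
python3 -c "
from h import *
where();plan(0,-.175,.22,180)"
```

```text
time_s: 2.92
tcp_pos: [0.5837, -0.117, 0.2226]
ee_rot: [[-0.976, -0.219, 0.0], [-0.219, 0.976, 0.0], [-0.0, -0.0, -1.0]]
wrist_force: [1.1, 0.3, -0.2]
gripper_width: 0.005
t 2.92 slicer xy -0.0254 -0.1014 z 0.2226 psi -180.1 tilt [0. 0.] F [ 1.13  0.31 -0.2 ] j [  4.  19.  -4.   0. -67.   8.]
shift [-0.0256 -0.0736  0.0027] turn [-0.    0.   -0.02]
```

```bash
python3 -m jog '[[[-0.01,-0.025,0],[0,0,0]],[[-0.02,-0.05,0],[0,0,0]],[[-0.025,-0.07,0],[0,0,0]],[[-0.025,-0.074,0],[0,0,0]],[[-0.025,-0.074,0],[0,0,0]],[[-0.025,-0.074,0],[0,0,0]],[[-0.025,-0.074,0],[0,0,0]],[[-0.025,-0.074,0],[0,0,0]],[[-0.025,-0.074,0],[0,0,0]],[[-0.025,-0.074,0],[0,0,0]]]' 0
python3 - <<'E'
from h import *
where()
n="wrist"
p,d=r.capture(n);P=unproj(n,d);cv2.imwrite("pics/w1.png",p);np.savez("pics/w1.npz",P=P,p=p)
I=p.astype(int);b,g,rr=I[...,0],I[...,1],I[...,2]
X,Y=ax()
S=np.stack([(P[...,:2]-O)@X,(P[...,:2]-O)@Y,P[...,2]],-1)*1000
def f(name,m):
    q=S[m]
    if len(q)<5: print(name,len(q));return
    print(name,len(q),np.percentile(q,[2,50,98],0).round(1).tolist(),[np.round(t,1) for t in cv2.minAreaRect(q[:,:2].astype(np.float32))])
ok=(d>0)
f("blue top",ok&(b>rr+50)&(b>g+20)&(S[...,2]>104)&(S[...,2]<116))
f("blue",ok&(b>rr+50)&(b>g+20)&(S[...,2]>78))
f("red top",ok&(rr>g+50)&(rr>b+50)&(S[...,2]>104)&(S[...,2]<120)&(abs(S[...,1])<60))
f("keeper",ok&(S[...,2]>119)&(S[...,2]<132)&(abs(S[...,1])<60)&(abs(S[...,0])<100))
f("dark",ok&(I.max(-1)<60)&(S[...,2]>90)&(S[...,2]<100)&(S[...,1]>40)&(S[...,1]<110))
print(proj("wrist",np.r_[O,.112]))
E
```

```text
time_s: 3.75
tcp_pos: [0.6236, -0.1807, 0.223]
ee_rot: [[-0.975, -0.223, 0.001], [-0.223, 0.975, 0.0], [-0.001, -0.0, -1.0]]
wrist_force: [-0.6, -0.4, -0.3]
gripper_width: 0.008
t 3.75 slicer xy -0.0006 -0.1724 z 0.223 psi -179.9 tilt [0.001 0.   ] F [-0.64 -0.35 -0.27] j [ -2.  24.   4.  -0. -70.  15.]
blue top 437 [[-25.6, -136.7, 104.7], [1.7, -134.8, 107.5], [27.9, -131.7, 109.2]] [array([   1.2, -134. ]), array([ 5.7, 56.6]), np.float64(89.5)]
blue 472 [[-25.4, -184.2, 103.9], [0.8, -135.0, 107.5], [27.9, -131.7, 222.7]] [array([   1.6, -157.8]), array([56.5, 53.3]), np.float64(1.0)]
red top 145 [[-1.1, -32.6, 107.7], [2.5, -23.2, 110.6], [6.2, -14.0, 111.9]] [array([  2.6, -23.2]), array([ 7.4, 20.3]), np.float64(0.2)]
keeper 0
dark 0
[280.72856056 385.95726028]
```

View pics/w1.png

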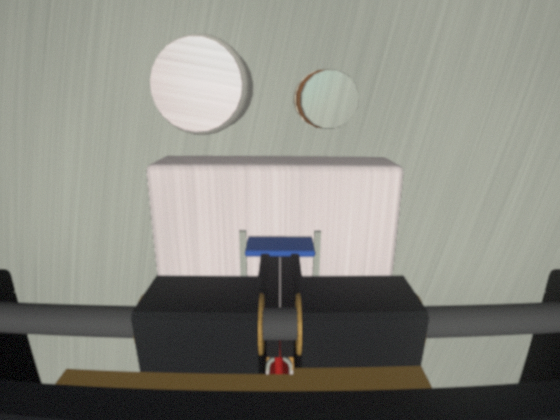

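```bash
sed -i 's/O=np.array.*/O=np.array([.5878,-.0121])/' h.py; python3 -m jog '[[[-0.001,0,0.03],[0,0,0]],[[-0.001,0,0.06],[0,0,0]],[[-0.001,0,0.09],[0,0,0]],[[-0.001,0,0.115],[0,0,0]],[[-0.001,0,0.13],[0,0,0]],[[-0.001,0,0.137],[0,0,0]],[[-0.001,0.005,0.137],[0,0,0]],[[-0.001,0.01,0.137],[0,0,0]],[[-0.001,0.015,0.137],[0,0,0]],[[-0.001,0.018,0.137],[0,0,0]]]' 0
python3 -c "
from h import *
where();plan(0,-.1115,.086,180)"
```

```text
time_s: 4.63
tcp_pos: [0.6216, -0.1629, 0.0874]
ee_rot: [[-0.975, -0.223, 0.003], [-0.223, 0.975, -0.0], [-0.003, -0.001, -1.0]]
wrist_force: [-0.7, -0.1, 0.7]
gripper_width: 0.005
t 4.63 slicer xy -0.0005 -0.1545 z 0.0874 psi -179.9 tilt [ 0.003 -0.   ] F [-0.69 -0.11  0.7 ] j [ -0.  30.  -7.   0. -53.  13.]
shift [-0.0005  0.043   0.0013] turn [-0.01  0.04  0.02]
```

```bash
python3 -m jog '[[[0,0.004,0.001],[0,0,0]],[[0,0.008,0.001],[0,0,0]],[[0,0.012,0.001],[0,0,0]],[[0,0.016,0.001],[0,0,0]],[[0,0.02,0.001],[0,0,0]],[[0,0.024,0.001],[0,0,0]],[[0,0.028,0.001],[0,0,0]],[[0,0.031,0.001],[0,0,0]],[[0,0.034,0.001],[0,0,0]],[[0,0.036,0.001],[0,0,0]]]' 0
python3 -c "
from h import *
where()"
```

```text
time_s: 5.47
tcp_pos: [0.6129, -0.1282, 0.0847]
ee_rot: [[-0.975, -0.222, 0.001], [-0.222, 0.975, 0.0], [-0.001, -0.0, -1.0]]
wrist_force: [1.8, -2.2, 0.9]
gripper_width: 0.006
t 5.47 slicer xy -0.0012 -0.1188 z 0.0847 psi -179.9 tilt [0.001 0.   ] F [ 1.8  -2.22  0.9 ] j [  3.  29.  -9.   0. -51.  10.]
```

Contact, about 2.5 N. Continue slowly to the stop.

```bash
python3 -m jog '[[[0,0.001,0],[0,0,0]],[[0,0.002,0],[0,0,0]],[[0,0.003,0],[0,0,0]],[[0,0.004,0],[0,0,0]],[[0,0.005,0],[0,0,0]],[[0,0.006,0],[0,0,0]],[[0,0.007,0],[0,0,0]],[[0,0.0075,0],[0,0,0]],[[0,0.008,0],[0,0,0]],[[0,0.008,0],[0,0,0]]]' 0
python3 -c "
from h import *
where()"
```

```text
time_s: 6.3
tcp_pos: [0.6114, -0.1218, 0.0846]
ee_rot: [[-0.975, -0.222, 0.001], [-0.222, 0.975, -0.001], [-0.001, -0.001, -1.0]]
wrist_force: [2.5, -6.4, 0.2]
gripper_width: 0.007
t 6.3 slicer xy -0.0013 -0.1122 z 0.0846 psi -180.0 tilt [ 0.001 -0.001] F [ 2.47 -6.37  0.24] j [  4.  29. -10.   0. -51.   9.]
```

```bash
python3 -m jog '[[[0,0.001,0],[0,0,0]],[[0,0.002,0],[0,0,0]],[[0,0.003,0],[0,0,0]],[[0,0.003,0],[0,0,0]],[[0,0.003,0],[0,0,0]],[[0,0.003,0],[0,0,0]],[[0,0.003,0],[0,0,0]],[[0,0.003,0],[0,0,0]],[[0,0.003,0],[0,0,0]],[[0,0.003,0],[0,0,0]]]' 0
python3 -c "
from h import *
where()"
```

```text
time_s: 7.13
tcp_pos: [0.6114, -0.1216, 0.0847]
ee_rot: [[-0.975, -0.222, 0.002], [-0.222, 0.975, -0.004], [-0.001, -0.005, -1.0]]
wrist_force: [5.4, -15.6, -3.0]
gripper_width: 0.002
t 7.13 slicer xy -0.0013 -0.112 z 0.0847 psi -180.0 tilt [ 0.002 -0.004] F [  5.43 -15.62  -3.04] j [  4.  29. -10.   0. -51.   9.]
```

```bash
python3 -m jog '[[[0,-0.005,0],[0,0,0]],[[0,-0.015,0],[0,0,0]],[[0,-0.02,-0.03],[0,0,0]],[[0,-0.02,-0.065],[0,0,0]],[[0,-0.005,-0.1],[0,0,0]],[[0,0.03,-0.12],[0,0,0]],[[0,0.07,-0.12],[0,0,0]],[[0,0.11,-0.12],[0,0,0]],[[0,0.14,-0.12],[0,0,0]],[[0,0.14,-0.12],[0,0,0]]]' 0
cat > look.py <<'E'
import sys
from h import *
where()
n="wrist";tag=sys.argv[1]
p,d=r.capture(n);P=unproj(n,d);cv2.imwrite(f"pics/{tag}.png",p);np.savez(f"pics/{tag}.npz",P=P,p=p)
I=p.astype(int);b,g,rr=I[...,0],I[...,1],I[...,2]
X,Y=ax()
S=np.stack([(P[...,:2]-O)@X,(P[...,:2]-O)@Y,P[...,2]],-1)*1000
def f(name,m):
    q=S[m]
    if len(q)<5: print(name,len(q));return
    print(name,len(q),np.percentile(q,[2,50,98],0).round(1).tolist(),[np.round(t,1) for t in cv2.minAreaRect(q[:,:2].astype(np.float32))])
ok=(d>0)
f("blue top",ok&(b>rr+50)&(b>g+20)&(S[...,2]>104)&(S[...,2]<116))
red=ok&(rr>g+50)&(rr>b+50)&(S[...,2]>102)&(S[...,2]<120)&(np.hypot(S[...,0],S[...,1])<55)
f("red top",red)
f("red -y",red&(S[...,1]<-10));f("red +y",red&(S[...,1]>10))
f("keeper",ok&(S[...,2]>119)&(S[...,2]<132)&(abs(S[...,1])<60)&(abs(S[...,0])<100)&(I.max(-1)>60))
f("dark",ok&(I.max(-1)<60)&(S[...,2]>90)&(S[...,2]<100)&(S[...,1]>40)&(S[...,1]<110))
E
python3 look.py w2
```

```text
time_s: 7.97
tcp_pos: [0.5772, 0.0231, 0.2044]
ee_rot: [[-0.974, -0.227, -0.002], [-0.227, 0.974, 0.002], [0.002, 0.002, -1.0]]
wrist_force: [-0.6, -1.2, -0.4]
gripper_width: 0.004
t 7.97 slicer xy -0.0026 0.0367 z 0.2044 psi -179.7 tilt [-0.002  0.002] F [-0.58 -1.18 -0.39] j [ 18.  18.  -8.  -0. -64.  -5.]
blue top 709 [[-27.6, -102.8, 106.8], [-1.3, -100.3, 108.2], [26.4, -98.0, 109.7]] [array([  -0.6, -100.3]), array([56.8,  5.6]), np.float64(0.6)]
red top 1124 [[-7.5, -39.4, 105.3], [-0.3, -5.0, 110.4], [6.7, 34.4, 112.3]] [array([-0.3, -2.1]), array([17.7, 77.7]), np.float64(9.5)]
red -y 460 [[-3.1, -40.1, 108.4], [0.4, -24.7, 110.7], [3.8, -10.4, 112.3]] [array([ -0. , -25.7]), array([31.3,  9.2]), np.float64(89.9)]
red +y 369 [[-4.1, 10.4, 107.6], [-0.5, 22.6, 110.4], [3.2, 36.0, 112.3]] [array([-0.4, 23.5]), array([ 7.3, 27. ]), np.float64(0.4)]
keeper 1042 [[7.7, -5.5, 120.7], [35.6, -2.3, 124.5], [64.7, 2.0, 126.4]] [array([36.7, -1.5]), array([ 8.3, 60.9]), np.float64(89.3)]
dark 62 [[-26.2, 70.5, 90.1], [-5.1, 71.1, 91.6], [19.2, 83.7, 95.4]] [array([-3.1, 78.9]), array([48.7, 17. ]), np.float64(0.2)]
```

View pics/w2.png

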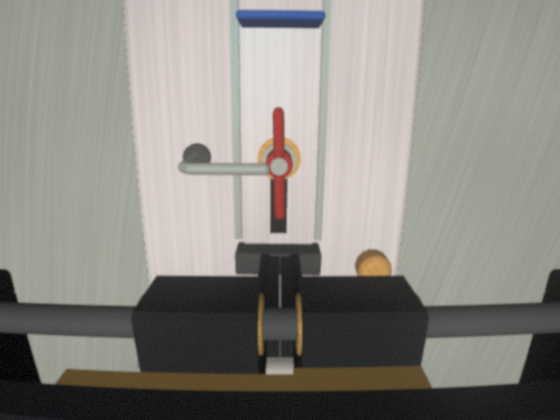

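```bash
sed -i 's/O=np.array.*/O=np.array([.588,-.0131])/' h.py
cat >> h.py <<'E'
def fing(phi,off=.019,rr=.031):
    a=np.radians(phi);u=np.array([np.cos(a),np.sin(a)]);n=np.array([-u[1],u[0]]);return rr*u+off*n, 270+phi
def rows(phis,z=.086,off=.019,rr=.031):
    s=r.sense();X,Y=ax();R=s["ee_rot"]
    psi0=np.degrees(np.arctan2(R[1,0],R[0,0]))-YAW
    for phi in phis:
        q,psi=fing(phi,off,rr);p=O+q[0]*X+q[1]*Y;d=R.T@(np.r_[p,z]-s["tcp_pos"])
        t=((psi0-psi)+180)%360-180
        print(phi,d.round(4).tolist(),round(t/5,2))
E
python3 -c "
from h import *
where();plan(.028,-.031,.15,180)"
```

```text
t 8.02 slicer xy -0.0024 0.0358 z 0.2043 psi -179.7 tilt [-0.002  0.001] F [ 0.22 -0.26 -0.49] j [ 18.  18.  -8.  -0. -64.  -5.]
shift [-0.0302 -0.067   0.0541] turn [ 0.01 -0.02  0.06]
```

```bash
python3 -m jog '[[[-0.01,-0.02,0],[0,0,0]],[[-0.02,-0.045,0.01],[0,0,0]],[[-0.03,-0.067,0.03],[0,0,0]],[[-0.03,-0.067,0.055],[0,0,0]],[[-0.03,-0.067,0.055],[0,0,0]],[[-0.03,-0.067,0.08],[0,0,0]],[[-0.03,-0.067,0.1],[0,0,0]],[[-0.03,-0.067,0.114],[0,0,0]],[[-0.03,-0.067,0.118],[0,0,0]],[[-0.03,-0.067,0.118],[0,0,0]]]' 0
python3 -c "
from h import *
where();plan(.019,-.031,.086,180);rows(range(-90,-145,-6))"
```

```text
time_s: 8.85
tcp_pos: [0.6225, -0.0403, 0.086]
ee_rot: [[-0.975, -0.222, -0.003], [-0.222, 0.975, -0.0], [0.003, 0.0, -1.0]]
wrist_force: [0.9, -1.1, -0.5]
gripper_width: 0.006
t 8.85 slicer xy 0.0276 -0.0342 z 0.086 psi -180.0 tilt [-0.003 -0.   ] F [ 0.93 -1.13 -0.47] j [ 11.  29.  -9.  -0. -52.   2.]
shift [0.0086 0.0032 0.    ] turn [ 0.   -0.03  0.01]
-90 [0.0086, 0.0032, 0.0] 0.01
-96 [0.012, 0.0014, 0.0] 1.21
-102 [0.0155, -0.0001, 0.0] 2.41
-108 [0.0191, -0.0012, 0.0] 3.61
-114 [0.0229, -0.0019, 0.0] 4.81
-120 [0.0267, -0.0022, 0.0001] 6.01
-126 [0.0305, -0.0021, 0.0001] 7.21
-132 [0.0342, -0.0016, 0.0001] 8.41
-138 [0.0379, -0.0007, 0.0001] 9.61
-144 [0.0415, 0.0006, 0.0001] 10.81
```

```bash
python3 -m jog '[[[0.004,0.003,0],[0,0,0]],[[0.0085,0.003,0],[0,0,0]],[[0.012,0.0015,0],[0,0,1.2]],[[0.0155,0,0],[0,0,2.4]],[[0.019,-0.001,0],[0,0,3.6]],[[0.023,-0.002,0],[0,0,4.8]],[[0.0265,-0.002,0],[0,0,6]],[[0.0305,-0.002,0],[0,0,7.2]],[[0.034,-0.0015,0],[0,0,8.4]],[[0.038,-0.0005,0],[0,0,9.6]]]' 0
python3 -c "
from h import *
where();s=r.sense();print(s['moment']);rows(range(-138,-205,-6))"
```

```text
time_s: 9.68
tcp_pos: [0.5872, -0.0494, 0.0885]
ee_rot: [[-0.815, 0.58, 0.004], [0.58, 0.815, -0.0], [-0.003, 0.002, -1.0]]
wrist_force: [1.5, -3.0, -0.7]
gripper_width: 0.008
t 9.68 slicer xy -0.0088 -0.0353 z 0.0885 psi 131.8 tilt [ 0.004 -0.   ] F [ 1.52 -2.97 -0.71] j [ 11.  26. -15.   0. -49. -46.]
[-0.56504152 -0.39367851  0.01399416]
-138 [0.0013, -0.0008, 0.0025] -0.04
-144 [0.0046, -0.0027, 0.0025] 1.16
-150 [0.0081, -0.0041, 0.0025] 2.36
-156 [0.0118, -0.0052, 0.0025] 3.56
-162 [0.0155, -0.0059, 0.0025] 4.76
-168 [0.0193, -0.0063, 0.0025] 5.96
-174 [0.0231, -0.0062, 0.0025] 7.16
-180 [0.0269, -0.0057, 0.0024] 8.36
-186 [0.0306, -0.0048, 0.0024] 9.56
-192 [0.0342, -0.0036, 0.0024] 10.76
-198 [0.0376, -0.0019, 0.0024] 11.96
-204 [0.0409, 0.0, 0.0024] 13.16
```

```bash
python3 -m jog '[[[0.0035,-0.002,0],[0,0,1.2]],[[0.007,-0.0035,0],[0,0,2.4]],[[0.0105,-0.0045,0],[0,0,3.6]],[[0.014,-0.005,0],[0,0,4.8]],[[0.018,-0.0055,0],[0,0,6]],[[0.022,-0.0055,0],[0,0,7.2]],[[0.0255,-0.005,0],[0,0,8.4]],[[0.0295,-0.004,0],[0,0,9.6]],[[0.033,-0.003,0],[0,0,10.8]],[[0.0365,-0.001,0],[0,0,12]]]' 0
python3 -c "
from h import *
where();s=r.sense();rows(range(-198,-265,-6))"
```

```text
time_s: 10.52
tcp_pos: [0.5548, -0.0293, 0.0879]
ee_rot: [[0.095, 0.995, -0.0], [0.995, -0.095, -0.0], [-0.001, -0.0, -1.0]]
wrist_force: [-1.9, -1.6, -0.1]
gripper_width: 0.008
t 10.52 slicer xy -0.036 -0.0085 z 0.0879 psi 71.7 tilt [-0. -0.] F [-1.9  -1.57 -0.06] j [  14.   23.  -20.    0.  -47. -109.]
-198 [0.0002, 0.0006, 0.0019] -0.05
-204 [0.0035, -0.0012, 0.0019] 1.15
-210 [0.007, -0.0027, 0.0019] 2.35
-216 [0.0107, -0.0038, 0.0019] 3.55
-222 [0.0144, -0.0045, 0.0019] 4.75
-228 [0.0182, -0.0048, 0.0019] 5.95
-234 [0.022, -0.0047, 0.0019] 7.15
-240 [0.0258, -0.0042, 0.0019] 8.35
-246 [0.0295, -0.0034, 0.0019] 9.55
-252 [0.0331, -0.0021, 0.0019] 10.75
-258 [0.0365, -0.0005, 0.0019] 11.95
-264 [0.0398, 0.0015, 0.0019] 13.15
```

```bash
python3 -m jog '[[[0.0035,-0.0015,0],[0,0,1.2]],[[0.007,-0.003,0],[0,0,2.4]],[[0.0105,-0.004,0],[0,0,3.6]],[[0.0145,-0.005,0],[0,0,4.8]],[[0.018,-0.005,0],[0,0,6]],[[0.022,-0.005,0],[0,0,7.2]],[[0.026,-0.0045,0],[0,0,8.4]],[[0.0295,-0.0035,0],[0,0,9.6]],[[0.033,-0.0025,0],[0,0,10.8]],[[0.0365,-0.0005,0],[0,0,12]]]' 0
python3 -c "
from h import *
where();s=r.sense();rows(range(-258,-285,-6))"
```

```text
time_s: 11.35
tcp_pos: [0.5573, 0.0075, 0.0875]
ee_rot: [[0.91, 0.415, -0.001], [0.415, -0.91, 0.0], [-0.001, -0.001, -1.0]]
wrist_force: [-2.6, 0.5, -1.4]
gripper_width: 0.007
t 11.35 slicer xy -0.0253 0.0269 z 0.0875 psi 11.7 tilt [-0.001  0.   ] F [-2.61  0.48 -1.4 ] j [  17.   23.  -19.   -0.  -48. -173.]
-258 [0.0002, 0.0006, 0.0015] -0.05
-264 [0.0035, -0.0012, 0.0015] 1.15
-270 [0.007, -0.0027, 0.0015] 2.35
-276 [0.0107, -0.0038, 0.0015] 3.55
-282 [0.0144, -0.0045, 0.0015] 4.75
```

```bash
python3 -m jog '[[[0.002,0,0],[0,0,0]],[[0.004,0,0],[0,0,0]],[[0.005,0,0],[0,0,0]],[[0.005,0,0],[0,0,0]],[[0,0,0],[0,0,-0.5]],[[-0.01,0,0],[0,0,-1]],[[-0.01,0,-0.02],[0,0,-2]],[[-0.01,0,-0.05],[0,0,-3]],[[-0.01,0,-0.08],[0,0,-4]],[[-0.01,0,-0.11],[0,0,-5]]]' 0
python3 -c "
from h import *
where();plan(.03,-.034,.195,195);plan(0,.035,.2,110)"
```

```text
time_s: 12.18
tcp_pos: [0.5504, 0.0032, 0.1983]
ee_rot: [[0.641, 0.768, 0.002], [0.768, -0.641, 0.0], [0.002, 0.002, -1.0]]
wrist_force: [0.5, -0.2, 0.1]
gripper_width: 0.006
t 12.18 slicer xy -0.033 0.0243 z 0.1983 psi 37.4 tilt [0.002 0.   ] F [ 0.52 -0.25  0.14] j [  17.   16.  -12.    0.  -62. -147.]
shift [0.0148 0.0846 0.0035] turn [ 3.000e-02  2.000e-02 -3.153e+01]
shift [ 0.0328  0.0115 -0.0016] turn [  0.03  -0.   -14.53]
```

```bash
python3 -m jog '[[[0,0,0],[0,0,-1.4]],[[0,0,0],[0,0,-2.8]],[[0,0,0],[0,0,-4.2]],[[0,0,0],[0,0,-5.6]],[[0,0,0],[0,0,-7]],[[0,0,0],[0,0,-8.4]],[[0,0,0],[0,0,-9.8]],[[0,0,0],[0,0,-11.2]],[[0,0,0],[0,0,-12.6]],[[0,0,0],[0,0,-14]]]' 0
python3 -c "
from h import *
where();plan(.03,-.034,.195,195)"
```

```text
time_s: 13.02
tcp_pos: [0.5506, 0.0034, 0.1971]
ee_rot: [[-0.504, 0.864, 0.003], [0.864, 0.504, 0.0], [-0.001, 0.003, -1.0]]
wrist_force: [-0.3, 0.0, -0.5]
gripper_width: 0.006
t 13.02 slicer xy -0.0328 0.0243 z 0.1971 psi 107.5 tilt [0.003 0.   ] F [-0.3   0.02 -0.54] j [ 17.  16. -12.   0. -61. -77.]
shift [-0.0745  0.0424  0.0023] turn [ 1.000e-02  3.000e-02 -1.751e+01]
```

```bash
python3 -m jog '[[[0,0,0],[0,0,-1.4]],[[0,0,0],[0,0,-2.8]],[[0,0,0],[0,0,-4.2]],[[0,0,0],[0,0,-5.6]],[[0,0,0],[0,0,-7]],[[0,0,0],[0,0,-8.4]],[[0,0,0],[0,0,-9.8]],[[0,0,0],[0,0,-11.2]],[[0,0,0],[0,0,-12.6]],[[0,0,0],[0,0,-14]]]' 0
python3 look.py w3; python3 -c "
from h import *
plan(.03,-.034,.195,195)"
```

```text
time_s: 13.85
tcp_pos: [0.5507, 0.0034, 0.1971]
ee_rot: [[-0.984, -0.178, 0.003], [-0.178, 0.984, 0.0], [-0.003, -0.0, -1.0]]
wrist_force: [-0.8, 0.4, -0.8]
gripper_width: 0.005
t 13.85 slicer xy -0.0328 0.0243 z 0.1971 psi -182.5 tilt [0.003 0.   ] F [-0.84  0.35 -0.81] j [ 17.  16. -12.   0. -61.  -7.]
blue top 710 [[-25.4, -99.2, 106.2], [0.6, -96.7, 108.2], [26.6, -94.4, 110.0]] [array([  0.9, -97. ]), array([55.1,  5.2]), np.float64(0.4)]
red top 1118 [[-8.4, -35.4, 103.4], [-0.4, -2.6, 108.6], [8.2, 37.4, 110.4]] [array([0.1, 1.3]), array([77.1, 18.9]), np.float64(88.8)]
red -y 416 [[-0.9, -36.6, 107.0], [3.5, -23.2, 108.9], [7.9, -10.4, 110.6]] [array([  4. , -23.3]), array([ 7.7, 28.1]), np.float64(9.6)]
red +y 402 [[-8.1, 10.6, 106.1], [-3.8, 24.5, 108.7], [1.1, 38.8, 110.2]] [array([-3.2, 24.6]), array([ 7.9, 30.3]), np.float64(9.4)]
keeper 1030 [[7.6, -2.2, 120.4], [35.3, 0.9, 124.7], [64.8, 5.3, 126.6]] [array([37.2,  1.5]), array([61.8,  8.7]), np.float64(0.6)]
dark 199 [[-10.4, 73.9, 90.2], [7.8, 74.6, 93.3], [29.8, 75.7, 95.7]] [array([10. , 74.8]), array([ 2.4, 42.7]), np.float64(88.6)]
shift [-0.065  -0.0558  0.0024] turn [-0.01  0.03 -3.47]
```

View pics/w3.png

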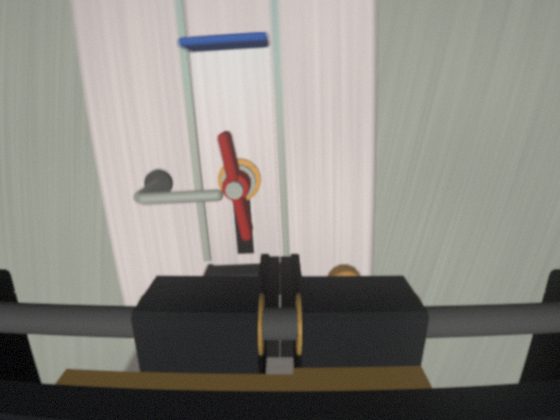

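```bash
cat >> h.py <<'E'
def rows2(phis,z=.085,off=.0212,rr=.034,c=18):
    s=r.sense();X,Y=ax();R=s["ee_rot"]
    psi0=np.degrees(np.arctan2(R[1,0],R[0,0]))-YAW
    for phi in phis:
        q,psi=fing(phi,off,rr);psi+=c;p=O+q[0]*X+q[1]*Y;d=R.T@(np.r_[p,z]-s["tcp_pos"])
        t=((psi0-psi)+180)%360-180
        print(phi,d.round(4).tolist(),round(t/5,2))
E
python3 -c "
from h import *
where();rows2([-80],off=.029)"
```

```text
t 13.9 slicer xy -0.0327 0.0244 z 0.1971 psi -182.3 tilt [0.003 0.   ] F [-0.41 -0.39  0.08] j [ 17.  16. -12.   0. -61.  -7.]
-80 [-0.0689, -0.05, 0.1124] -6.07
```

```bash
python3 -m jog '[[[-0.02,-0.015,0],[0,0,-1.2]],[[-0.045,-0.035,0],[0,0,-2.4]],[[-0.069,-0.05,0],[0,0,-3.6]],[[-0.069,-0.05,0.02],[0,0,-4.8]],[[-0.069,-0.05,0.045],[0,0,-6]],[[-0.069,-0.05,0.07],[0,0,-6]],[[-0.069,-0.05,0.095],[0,0,-6]],[[-0.069,-0.05,0.108],[0,0,-6]],[[-0.069,-0.05,0.112],[0,0,-6]],[[-0.069,-0.05,0.112],[0,0,-6]]]' 0
python3 -c "
from h import *
where();rows2(range(-80,-135,-6))"
```

```text
time_s: 14.73
tcp_pos: [0.6261, -0.0343, 0.0836]
ee_rot: [[-0.768, -0.64, -0.001], [-0.64, 0.768, -0.001], [0.001, 0.0, -1.0]]
wrist_force: [0.2, -0.8, 1.3]
gripper_width: 0.007
t 14.73 slicer xy 0.0325 -0.0291 z 0.0836 psi -153.0 tilt [-0.001 -0.001] F [ 0.22 -0.84  1.34] j [ 12.  29.  -9.   0. -52.  28.]
-80 [0.0054, 0.002, -0.0014] -0.2
-86 [0.0095, 0.0011, -0.0014] 1.0
-92 [0.0136, 0.0007, -0.0014] 2.2
-98 [0.0178, 0.0007, -0.0014] 3.4
-104 [0.022, 0.0011, -0.0014] 4.6
-110 [0.0261, 0.002, -0.0014] 5.8
-116 [0.0301, 0.0033, -0.0014] 7.0
-122 [0.0339, 0.005, -0.0014] 8.2
-128 [0.0376, 0.0071, -0.0014] 9.4
-134 [0.041, 0.0096, -0.0014] 10.6
```

```bash
python3 -m jog '[[[0.0055,0.002,-0.001],[0,0,-0.2]],[[0.0095,0.001,-0.001],[0,0,1]],[[0.0135,0.0005,-0.001],[0,0,2.2]],[[0.018,0.0005,-0.001],[0,0,3.4]],[[0.022,0.001,-0.001],[0,0,4.6]],[[0.026,0.002,-0.001],[0,0,5.8]],[[0.03,0.0035,-0.001],[0,0,7]],[[0.034,0.005,-0.001],[0,0,8.2]],[[0.0375,0.007,-0.001],[0,0,9.4]],[[0.041,0.0095,-0.001],[0,0,10.6]]]' 0
python3 -c "
from h import *
where();rows2(range(-134,-195,-6))"
```

```text
time_s: 15.57
tcp_pos: [0.5906, -0.0534, 0.0883]
ee_rot: [[-0.973, 0.232, 0.007], [0.232, 0.973, -0.0], [-0.007, 0.002, -1.0]]
wrist_force: [2.3, -1.5, 1.0]
gripper_width: 0.008
t 15.57 slicer xy -0.0064 -0.0399 z 0.0883 psi 153.8 tilt [ 0.007 -0.   ] F [ 2.27 -1.51  1.01] j [ 11.  26. -14.   0. -49. -24.]
-134 [0.0021, -0.0002, 0.0033] -0.04
-140 [0.0062, -0.001, 0.0033] 1.16
-146 [0.0104, -0.0014, 0.0032] 2.36
-152 [0.0146, -0.0013, 0.0032] 3.56
-158 [0.0187, -0.0008, 0.0032] 4.76
-164 [0.0228, 0.0001, 0.0031] 5.96
-170 [0.0268, 0.0014, 0.0031] 7.16
-176 [0.0306, 0.0032, 0.0031] 8.36
-182 [0.0342, 0.0054, 0.0031] 9.56
-188 [0.0376, 0.0079, 0.0031] 10.76
-194 [0.0406, 0.0107, 0.003] 11.96
```

```bash
python3 -m jog '[[[0.0045,-0.001,0],[0,0,1.2]],[[0.0085,-0.001,0],[0,0,2.4]],[[0.013,-0.001,0],[0,0,3.6]],[[0.017,-0.0005,0],[0,0,4.8]],[[0.021,0,0],[0,0,6]],[[0.025,0.0015,0],[0,0,7.2]],[[0.029,0.003,0],[0,0,8.4]],[[0.0325,0.0055,0],[0,0,9.6]],[[0.036,0.008,0],[0,0,10.8]],[[0.039,0.0105,0],[0,0,12]]]' 0
python3 -c "
from h import *
where();rows2(range(-194,-255,-6))"
```

```text
time_s: 16.4
tcp_pos: [0.5534, -0.0344, 0.0877]
ee_rot: [[-0.285, 0.959, 0.003], [0.959, 0.285, -0.0], [-0.001, 0.003, -1.0]]
wrist_force: [-0.7, -2.6, 1.2]
gripper_width: 0.003
t 16.4 slicer xy -0.0385 -0.0131 z 0.0877 psi 93.8 tilt [ 0.003 -0.   ] F [-0.71 -2.56  1.19] j [ 13.  23. -20.   0. -47. -87.]
-194 [0.0008, 0.0004, 0.0027] -0.05
-200 [0.0049, -0.0004, 0.0027] 1.15
-206 [0.0091, -0.0008, 0.0027] 2.35
-212 [0.0132, -0.0007, 0.0027] 3.55
-218 [0.0174, -0.0002, 0.0027] 4.75
-224 [0.0215, 0.0007, 0.0027] 5.95
-230 [0.0255, 0.0021, 0.0027] 7.15
-236 [0.0293, 0.0038, 0.0027] 8.35
-242 [0.0329, 0.006, 0.0027] 9.55
-248 [0.0362, 0.0085, 0.0027] 10.75
-254 [0.0393, 0.0113, 0.0027] 11.95
```

```bash
python3 -m jog '[[[0.0045,-0.0005,0.001],[0,0,1.2]],[[0.0085,-0.001,0.001],[0,0,2.4]],[[0.013,-0.001,0.001],[0,0,3.6]],[[0.017,0,0.001],[0,0,4.8]],[[0.021,0.0005,0.001],[0,0,6]],[[0.025,0.002,0.001],[0,0,7.2]],[[0.029,0.0035,0.001],[0,0,8.4]],[[0.0325,0.006,0.001],[0,0,9.6]],[[0.036,0.0085,0.001],[0,0,10.8]],[[0.039,0.011,0.001],[0,0,12]]]' 0
python3 -c "
from h import *
where();rows2(range(-254,-290,-6))"
```

```text
time_s: 17.23
tcp_pos: [0.5519, 0.0063, 0.0863]
ee_rot: [[0.688, 0.726, 0.001], [0.726, -0.688, 0.0], [0.001, 0.001, -1.0]]
wrist_force: [-1.9, -1.2, -0.6]
gripper_width: 0.003
t 17.23 slicer xy -0.0309 0.0269 z 0.0863 psi 33.7 tilt [0.001 0.   ] F [-1.94 -1.24 -0.56] j [  17.   23.  -20.    0.  -47. -151.]
-254 [0.0009, 0.0007, 0.0013] -0.05
-260 [0.0051, -0.0001, 0.0013] 1.15
-266 [0.0092, -0.0005, 0.0013] 2.35
-272 [0.0134, -0.0004, 0.0013] 3.55
-278 [0.0176, 0.0001, 0.0013] 4.75
-284 [0.0217, 0.001, 0.0013] 5.95
```

```bash
python3 -m jog '[[[0.002,0,0],[0,0,0.6]],[[0.004,-0.0005,0],[0,0,1.2]],[[0.0055,-0.001,0],[0,0,1.6]],[[0.007,-0.001,0],[0,0,2]],[[0.0085,-0.001,0],[0,0,2.4]],[[0.0095,-0.001,0],[0,0,2.8]],[[0.0105,-0.001,0],[0,0,3.2]],[[0.0115,-0.001,0],[0,0,3.5]],[[0.0125,-0.001,0],[0,0,3.5]],[[0.0125,-0.001,0],[0,0,3.5]]]' 0
python3 -c "
from h import *
where();print(r.sense()['moment']);rows2(range(-260,-290,-6))"
```

```text
time_s: 18.07
tcp_pos: [0.5602, 0.0163, 0.0859]
ee_rot: [[0.871, 0.491, 0.002], [0.491, -0.871, 0.0], [0.002, 0.001, -1.0]]
wrist_force: [-2.0, -1.1, 1.2]
gripper_width: 0.005
t 18.07 slicer xy -0.0205 0.0348 z 0.0859 psi 16.6 tilt [0.002 0.   ] F [-2.03 -1.14  1.19] j [  18.   24.  -19.    0.  -47. -169.]
[-0.11767204  0.44178423  0.0360956 ]
-260 [-0.0074, 0.0031, 0.0009] -2.28
-266 [-0.0035, 0.0015, 0.0009] -1.08
-272 [0.0005, 0.0003, 0.0009] 0.12
-278 [0.0046, -0.0005, 0.0009] 1.32
-284 [0.0088, -0.0008, 0.001] 2.52
```

```bash
python3 -m jog '[[[0.001,0.0005,0],[0,0,0]],[[0.0015,0.0005,0],[0,0,0]],[[0.002,0.0005,0],[0,0,0]],[[0.0025,0.0005,0],[0,0,0]],[[0.003,0.001,0],[0,0,0]],[[0.0035,0.001,0],[0,0,0]],[[0.004,0.001,0],[0,0,0]],[[0.004,0.001,0],[0,0,0]],[[0.004,0.001,0],[0,0,0]],[[0.004,0.001,0],[0,0,0]]]' 0
python3 -c "
from h import *
where();print(r.sense()['moment'])"
```

```text
time_s: 18.9
tcp_pos: [0.5637, 0.0173, 0.0845]
ee_rot: [[0.872, 0.49, -0.001], [0.49, -0.872, -0.0], [-0.001, -0.0, -1.0]]
wrist_force: [-3.7, -0.3, 3.8]
gripper_width: 0.009
t 18.9 slicer xy -0.017 0.035 z 0.0845 psi 16.5 tilt [-0.001 -0.   ] F [-3.71 -0.35  3.84] j [  18.   24.  -18.   -0.  -47. -169.]
[-0.18812817  0.90831529  0.01168948]
```

```bash
python3 -m jog '[[[0.001,0.0005,-0.001],[0,0,0]],[[0.0015,0.0005,-0.001],[0,0,0]],[[0.002,0.0005,-0.001],[0,0,0]],[[0.0025,0.0005,-0.001],[0,0,0]],[[0.003,0.001,-0.001],[0,0,0]],[[0.003,0.001,-0.001],[0,0,0]],[[0.003,0.001,-0.001],[0,0,0]],[[0.003,0.001,-0.001],[0,0,0]],[[0.003,0.001,-0.001],[0,0,0]],[[0.003,0.001,-0.001],[0,0,0]]]' 0
python3 -c "
from h import *
where();print(r.sense()['moment'])"
```

```text
time_s: 19.73
tcp_pos: [0.5642, 0.0173, 0.0847]
ee_rot: [[0.872, 0.489, -0.007], [0.489, -0.872, -0.001], [-0.006, -0.002, -1.0]]
wrist_force: [-8.3, -0.8, 3.0]
gripper_width: 0.006
t 19.73 slicer xy -0.0164 0.035 z 0.0847 psi 16.5 tilt [-0.007 -0.001] F [-8.33 -0.82  3.01] j [  18.   24.  -18.   -0.  -48. -169.]
[-0.292475    2.15134419 -0.11359253]
```

```bash
python3 -m jog '[[[0.001,0,0],[0,0,0]],[[0.002,0,0],[0,0,0]],[[0.002,0,0],[0,0,0]],[[0.002,0,0],[0,0,0]],[[0.002,0,0],[0,0,0]],[[0.002,0,0],[0,0,0]],[[0.002,0,0],[0,0,0]],[[0.002,0,0],[0,0,0]],[[0.002,0,0],[0,0,0]],[[0.002,0,0],[0,0,0]]]' 0
python3 -c "
from h import *
where();print(r.sense()['moment'])"
```

```text
time_s: 20.57
tcp_pos: [0.5646, 0.0176, 0.0846]
ee_rot: [[0.872, 0.489, -0.01], [0.489, -0.872, -0.002], [-0.01, -0.003, -1.0]]
wrist_force: [-10.4, -1.7, 6.4]
gripper_width: 0.004
t 20.57 slicer xy -0.0161 0.0351 z 0.0846 psi 16.5 tilt [-0.01  -0.002] F [-10.35  -1.66   6.4 ] j [  18.   24.  -18.   -0.  -48. -169.]
[-0.65784794  2.9254988  -0.10567107]
```

```bash
python3 -m jog '[[[-0.006,0,0],[0,0,0]],[[-0.014,0,0],[0,0,0]],[[-0.018,0,-0.02],[0,0,-1]],[[-0.018,0,-0.05],[0,0,-2.2]],[[-0.018,0,-0.08],[0,0,-3.4]],[[-0.018,0,-0.11],[0,0,-4.6]],[[-0.018,0,-0.12],[0,0,-5.8]],[[-0.018,0,-0.12],[0,0,-7]],[[-0.018,0,-0.12],[0,0,-8.2]],[[-0.018,0,-0.12],[0,0,-9.6]]]' 0
python3 -m jog '[[[0,0,0],[0,0,-1.4]],[[0,0,0],[0,0,-2.8]],[[0,0,0],[0,0,-4.2]],[[0,0,0],[0,0,-5.6]],[[0,0,0],[0,0,-7]],[[0,0,0],[0,0,-8.4]],[[0,0,0],[0,0,-9.8]],[[0,0,0],[0,0,-11.2]],[[0,0,0],[0,0,-12.6]],[[0,0,0],[0,0,-14]]]' 0
python3 -m jog '[[[0,0,0],[0,0,-1.4]],[[0,0,0],[0,0,-2.8]],[[0,0,0],[0,0,-4.2]],[[0,0,0],[0,0,-5.6]],[[0,0,0],[0,0,-7]],[[0,0,0],[0,0,-8]],[[0,0,0],[0,0,-9]],[[0,0,0],[0,0,-9]],[[0,0,0],[0,0,-9]],[[0,0,0],[0,0,-9]]]' 0
python3 look.py w4
```

```text
time_s: 21.4
tcp_pos: [0.5547, 0.0106, 0.2065]
ee_rot: [[0.214, 0.977, 0.005], [0.977, -0.214, 0.001], [0.002, 0.005, -1.0]]
wrist_force: [-0.3, -1.1, -1.5]
gripper_width: 0.005
time_s: 22.23
tcp_pos: [0.5546, 0.0105, 0.206]
ee_rot: [[-0.845, 0.534, 0.004], [0.534, 0.845, 0.001], [-0.003, 0.003, -1.0]]
wrist_force: [-0.6, -0.1, 0.3]
gripper_width: 0.002
time_s: 23.07
tcp_pos: [0.5537, 0.0103, 0.2057]
ee_rot: [[-0.977, -0.212, 0.001], [-0.212, 0.977, 0.0], [-0.001, 0.0, -1.0]]
wrist_force: [0.3, 0.2, -0.4]
gripper_width: 0.004
t 23.07 slicer xy -0.0283 0.0304 z 0.2057 psi -180.6 tilt [0.001 0.   ] F [ 0.31  0.19 -0.41] j [ 18.  16. -11.   0. -63.  -6.]
blue top 708 [[-27.5, -99.7, 106.6], [-1.3, -97.1, 108.2], [25.7, -94.7, 109.7]] [array([ -0.9, -97.2]), array([ 5.3, 55.7]), np.float64(89.7)]
red top 970 [[-7.5, -36.4, 102.2], [-0.8, -4.9, 106.5], [6.5, 37.9, 108.3]] [array([-0.5,  1.3]), array([77.7, 18.3]), np.float64(80.2)]
red -y 399 [[-4.0, -37.2, 104.2], [-0.8, -24.1, 106.8], [2.7, -10.7, 108.3]] [array([ -0.4, -24. ]), array([27.8,  7.4]), np.float64(88.8)]
red +y 367 [[-3.9, 10.6, 104.0], [-0.6, 24.6, 106.6], [3.0, 39.2, 108.3]] [array([-0.4, 25.5]), array([30.6,  7.2]), np.float64(89.7)]
keeper 969 [[7.3, -2.4, 120.4], [33.9, 0.6, 124.6], [64.6, 4.7, 126.4]] [array([36.7,  1.1]), array([ 7.7, 61.4]), np.float64(89.1)]
dark 82 [[-9.2, 73.6, 90.1], [6.1, 74.1, 91.7], [27.7, 77.9, 95.3]] [array([ 9.8, 80. ]), array([12.9, 38.2]), np.float64(89.9)]
```

View pics/w4.png

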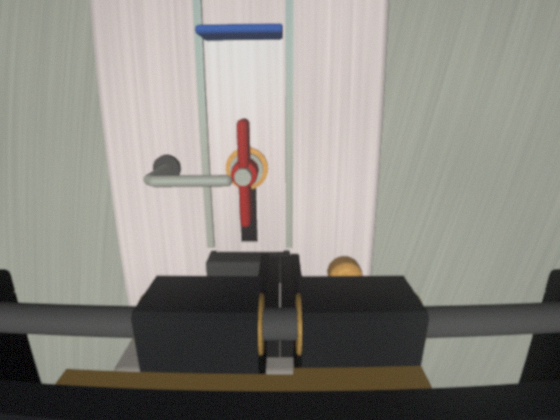

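```bash
python3 - <<'E'
from h import *
p,d=r.capture("scene");P=unproj("scene",d);cv2.imwrite("pics/s9.png",p)
for q in("cap","shaker","tub"):
    for o in r.cut_out(q,"scene")[:1]:
        m=o["region"]&(d>0);print(q,round(o["confidence"],2),np.round(o["uv"]),np.median(P[m],0).round(3))
E
```

```text
cap 0.61 [283. 234.] [ 0.617 -0.045  0.07 ]
shaker 0.82 [173. 327.] [ 0.622 -0.277  0.075]
tub 0.79 [234. 367.] [ 0.727 -0.27   0.073]
```

View pics/s9.png

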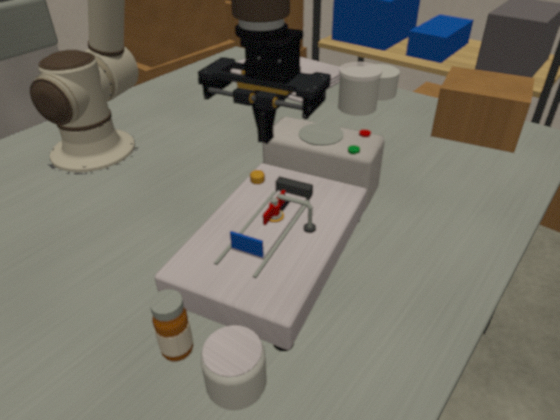

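```bash
python3 -c "
from h import *
r.finish_job();where()"
```

```text
the job is handed in; nothing more can be done
the job is handed in; nothing more can be done
```

The gauge plate is home against the end stop and the red wing nut is run down to its hard stop. I handed the job in after about 23 s, with the closed fingers clear above the slicer.

- **Gauge:** I pushed the tab about 35 mm. It then took about 16 N with only 0.2 mm of further movement. The tab sat in the same place relative to the keeper rod before and after the nut was turned, to about 0.5 mm, which is within measuring noise.
- **Nut:** It took two clockwise strokes on the wings from the robot's side, about one turn in all, with a lift and return between them. At the end it resisted with about 8 to 10 N and the fingers advanced well under 1 mm. The last wrist picture shows the wings within about 1° of the slicer's y axis and their tops at about 108 mm, which matches home.
- **Upward force:** While pressing on the nut's stop, the wrist also read a few newtons upwards (up to 6 N). I put this down to friction and slight tool tilt rather than leaning on the nut, but did not check further.
- **Bystanders:** The network found the shaker and tub where they started. It missed the cap in the last picture and marked the whole slicer instead. By eye, the cap is at pixel (258, 177), within a couple of pixels of where it was first detected.

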